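Latch the coin sorter and hold its run lever

TASK

In the coin laundry's counting corner, swing the yellow hasp of the coin sorter over its staple until it lies flat in its catch. Then, on the control box, push the spring-loaded run lever so that its pointer stands in the green part of the dial, never letting it go into the red, and keep holding it there: the program finishes while the robot still holds the lever in the green. Leave the two bottles and the token tray where they stand.

Things in the scene. Friction and masses are not known exactly. Their poses are not given: they have to be found in the camera images.
- coin_sorter: Grey coin sorter fixed to the counter, 220 (x) by 200 (y) by 100 mm high, yawed. Origin: centre of its underside; front (coin slots) is -x, y left, z up. A blue hopper lid, x = 25 to 100 mm, 170 mm wide in y, tops out at z = 118 mm. A brass staple, 5 by 10 mm, stands at x = -7, y = 0, its top at z = 132 mm (6 mm above the closed hasp's upper face).
- hasp (a joint): Angle of the yellow hasp, rad: 0 = closed, flat towards the sorter's -x over the staple, on its rest (hard stop); grows as it lifts and folds back to +x; 1.57 = upright; stop at 2.0. Starts at 1.1 to 1.8. Stiff hinge (0.08 N m friction, 1 to 2 N at the free end): it stays where it is left and does not fall shut.
- hasp_hinge (a point): Point on the hasp's hinge axis, at its middle, at x = 35, y = 0, z = 122 mm in the sorter's frame. The axis runs along the sorter's y.
- hasp_tab (a point): Middle of the hasp's solid end tab, 74 mm from the hinge axis, on the face that is uppermost when closed (and looks to the sorter's +x when upright); moves with the hasp. The hasp is a flat bar 90 mm long from the hinge, 34 mm wide, 7 mm thick, with a slot for the staple 32 to 58 mm from the hinge; the tab is 58 to 90 mm.
- control_box: Grey hold-to-run control box with white top, fixed to the counter, 220 (x) by 200 (y) by 69 mm high, at some yaw. Origin: centre of its underside; front is -x, y to the left, z up. On its top is a dial arc at 113 mm from the lever's pivot, grey, then green, then red.
- run_lever (a joint): Angle a of the run lever about its upright pivot, rad: 0 = rest, pointing to the box's -x; grows clockwise from above, the knob moving to the box's +y: it points along (-cos a, sin a) in the box's x, y. A spring, 0.4 x (a + 0.3) N m, drives it back to 0: about 5 N at the knob in the green. Green: 0.58 to 0.87; red from 0.94; stop at 1.3.
- lever_pivot (a point): Pivot of the run lever, at x = 35, y = -35, z = 77 mm in the control box's frame. The lever is a flat steel bar 85 mm long, its top 85 mm above the counter, with a black pointer reaching 107 mm from the pivot.
- lever_knob (a point): Centre of the top of the run lever's upright round black knob: 22 mm diameter, 50 mm tall (from 85 to 135 mm above the counter), 75 mm from the pivot. It moves with the lever.
- detergent: Loose blue bottle, 72 mm diameter, 190 mm tall, bystander; origin at the centre of its underside.
- stain_remover: Loose orange bottle, 60 mm diameter, 160 mm tall, bystander; origin at the centre of its underside.
- token_tray: Loose green open tray, 70 by 100 by 30 mm, bystander; origin at the centre of its underside.

How it is judged:
By the outcome, as a careful person would: the job done as asked, in the order asked, and still so for the second after the job is handed in, while the arm keeps its last pose, push and grip.
It also fails if it takes over 58 s, if anything falls off the work surface, if the arm or the gripper's body presses on something with over 40 N, if the wrist force passes 120 N, or if a joint passes its speed limit or range.

ROBOT

A 7-joint arm with a two-finger parallel gripper is mounted at the origin on the work surface. World frame = base frame: x ahead of the robot, y to its left, z up, the work surface at z = 0. Lengths are in m, angles in rad, forces in N, time in s.
With the tool pointing down it reaches from about 0.4 to 0.85 m from the base axis. Payload 10.4 kg.
Tool frame: the origin (TCP) lies at the very end of the fingers, on their centre line; the grasp point (between the pads) lies 19 mm behind it (manip.grip_depth is the distance from the TCP to the grasp point, in m); z points along the fingers, x is the direction in which the jaws open and shut, and the axes are right-handed (so a half turn about z gives the same grasp; the last joint's range is limited). The gripper opens to 85 mm and grips with 20 to 120 N. Pads are 22 mm wide; open, the fingers measure 114 mm over their backs; the gripper's body (76 mm by 85 mm) begins 54 mm behind the grasp point. The pads swing forward as they close: fully open they stand 13 mm farther back than shut.
Start: joints at [-1.358, 0.332, -0.065, 1.46, 0.022, 1.35, -0.088], TCP at [0.146, 0.608, 0.231] pointing down, gripper open.
Joint ranges: [-2.6, 2.6], [-0.5, 2.12], [-1.47, 1.34], [0.16, 2.42], [-1.27, 4.41], [0.06, 2.06], [-2.6, 2.6]. Speed limits (rad/s): [2.22, 2.22, 2.79, 2.79, 3.14, 3.14, 3.14].

INTERFACE

Orientations are given as a unit quaternion [x, y, z, w].
In Python, from workcell import manip, cams gives the robot as it stands. The module is installed in compiled form; this text tells all that it offers.
- The arm moves only by the tool move_arm, never from a script. Its arguments are lists of equal length, an entry for each row: "claw": the opening, from 0 (shut) to 1 (fully open); "dp": the shift along the tool's x, y, z as a fraction of full scale, a list of three; "turn": the turn, a rotation vector about the tool's x, y, z as a fraction of full scale, a list of three. A call has 1 to 8 rows; each row shifts and turns the commanded pose from where the row before left it, along the tool's axes as they then stand; what a row does not reach is not made up. Full scale, the value 1, is 200 mm for a shift and 45 degrees for a turn. A row lasts 1/12 s, in which the tool goes at most 41.7 mm and 7.16 degrees, less where a joint would pass 70% of its speed; a pose out of reach is approached as far as the arm can. A call with a number of a shift or a turn outside -1 to 1 is refused whole. A call with a gripper value outside its range is refused whole. The fingers move at their own pace and stop on an object; "grip_force" is the grip in N (left out, the last holds). Time passes only in rows, so rows that do not move let the fingers close. It gives the time, the measured TCP pose, the force and the opening at its end, in the units of the state.
- manip.get_obs(): the state, without advancing time (a new reading comes with each control period).
- cams.camera(name): name is "scene" or "top"; returns the picture (420x560x3 uint8, red, green, blue); there is no depth.
- cams.camera_info(name): a dict with "fx", "fy", "cx", "cy" (pixels), "pose" (4x4, takes a point from camera to world coordinates). Camera axes: x right, y down, z forward; pixel columns grow to the right and rows downward; lengths in m; the calibration is good to about 2 mm. A picture is of the moment at which its call begins. camera_info takes no time and is no camera call.
- manip.hand_in(): hands the job in, once; it reports no verdict.
The state is a dict: "clock": time; "joint_pos": joint angles; "joint_velocities": joint speeds; "tau": joint torques, N m; "position": TCP position; "ee_rot": TCP orientation; "ft_force": force on the tool from outside, world axes, zero at the start; "torque": the same for the moment, N m; "grip_width": opening from 0.0 (shut) to 1.0 (fully open).
Only numpy, scipy, OpenCV 4.12 (cv2) and the standard library are available. Lean on these libraries where they do the work, as an engineer would, in place of code of your own. Each camera call takes 0.05 s, during which the arm holds its last target.

## Working session

There is one attempt and no reset: what is moved stays moved. The work goes in short steps, Python scripts to look and compute and a tool call to move; the robot and the scene stay as the last step left them, time stands still between calls to the robot, and variables do not carry over. Pictures are saved under pics/ and viewed, and the job is handed in when it is done.

Besides the shell and the picture viewer there is one more tool, called after "Call:" by a JSON object that holds its "api" and its "payload". move_arm: Moves the arm, as the interface text tells. Shift numbers are shares of 200 mm and turn numbers shares of 45 degrees, none past 1 either way. Its arguments: {"type":"object","properties":{"claw":{"type":"array","items":{"type":"number"}},"dp":{"type":"array","items":{"type":"array","items":{"type":"number"}}},"turn":{"type":"array","items":{"type":"array","items":{"type":"number"}}},"grip_force":{"type":"number"}},"required":["claw","dp","turn"]}

```bash
mkdir -p pics
python3 - <<'E'
from workcell import manip, cams
import cv2, numpy as np
o=manip.get_obs()
for k,v in o.items(): print(k,np.round(v,3))
for n in("scene","top"):
    cv2.imwrite(f"pics/{n}0.png",cams.camera(n)[:,:,::-1])
    i=cams.camera_info(n); print(n,{k:np.round(v,4).tolist() for k,v in i.items()})
E
```

```text
clock 0.0
joint_pos [-1.358  0.333 -0.065  1.461  0.022  1.35  -0.088]
joint_velocities [ 0.001 -0.001 -0.    -0.     0.002  0.001  0.   ]
tau [-0.0000e+00 -6.2545e+01  4.9000e-02 -3.9161e+01  1.6000e-02  1.0000e-02
 -0.0000e+00]
position [0.146 0.607 0.231]
ee_rot [ 0.785  0.619 -0.001  0.   ]
ft_force [-0.722  0.352  0.033]
torque [-0.033 -0.025  0.014]
grip_width 1.003
scene {'fx': 524.0313, 'fy': 524.0313, 'cx': 276.6352, 'cy': 209.6061, 'pose': [[-0.8347, 0.4696, -0.2876, 1.135], [0.5506, 0.7081, -0.442, 0.7509], [-0.0039, -0.5273, -0.8497, 1.5513], [0.0, 0.0, 0.0, 1.0]]}
top {'fx': 414.9849, 'fy': 414.9849, 'cx': 282.5143, 'cy': 209.2208, 'pose': [[-0.0187, -0.9968, 0.0776, 0.5279], [-0.9998, 0.0189, 0.0017, -0.0155], [-0.0032, -0.0776, -0.997, 1.4736], [0.0, 0.0, 0.0, 1.0]]}
```

View pics/scene0.png

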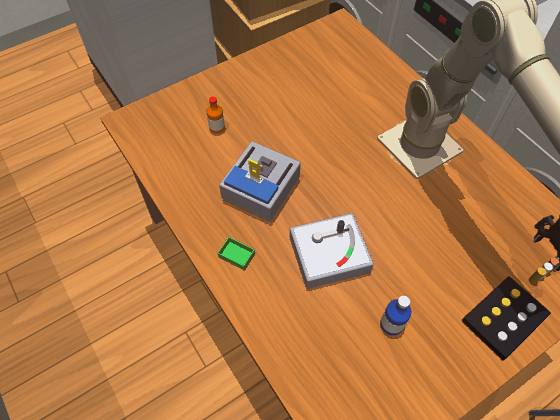

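View pics/top0.png

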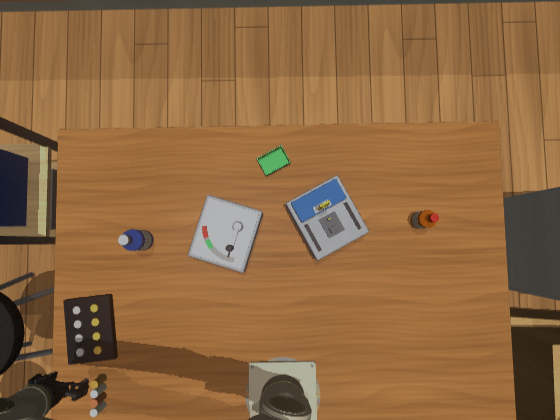

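The scene view shows the control box near (330,250), the sorter near (260,180) and the hasp upright near (255,170). In the top view the box is near (226,233), the sorter near (327,218) and the hasp near (322,206). I'll enlarge both.

Run:
```python
import cv2, numpy as np
t=cv2.imread("pics/top0.png"); s=cv2.imread("pics/scene0.png")
a=cv2.resize(t[165:285,180:380],None,fx=4,fy=4,interpolation=cv2.INTER_CUBIC)
b=cv2.resize(s[135:295,210:385],None,fx=3.6,fy=3.6,interpolation=cv2.INTER_CUBIC)
cv2.imwrite("pics/tz.png",a);cv2.imwrite("pics/sz.png",b)
```

```text
(no output)
```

View pics/tz.png

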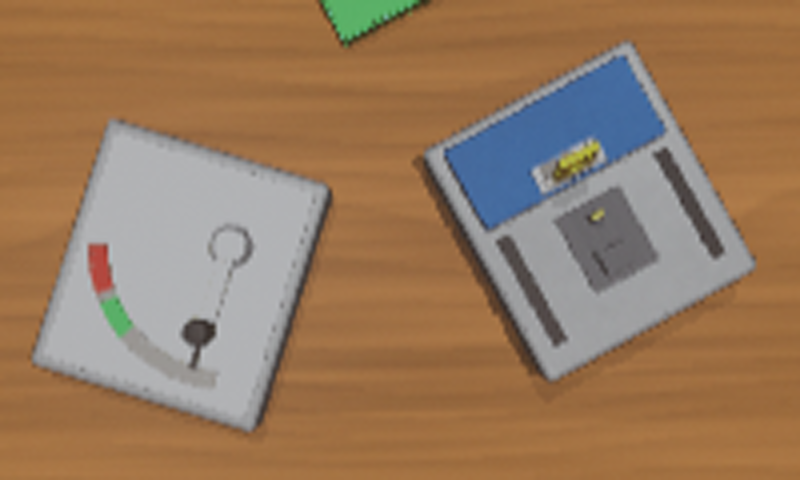

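View pics/sz.png

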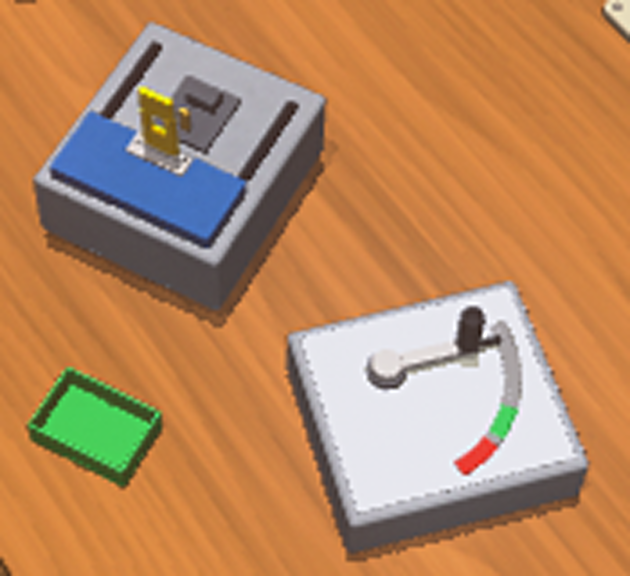

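Positions in the enlarged top view (4x, offset 180,165):
- **Control box:** top corners at about (110,120), (330,187), (255,430) and (33,362).
- **Sorter:** top corners at about (628,42), (755,265), (550,380) and (423,155).
- **Hasp:** near upright, at about (577,160).

Next I'll turn these into positions using masks and rays.

```bash
cat > h.py <<'E'
from workcell import manip, cams
import cv2, numpy as np
I={n:cams.camera_info(n) for n in("scene","top")}
def ray(n,p):
    i=I[n];P=np.array(i["pose"]);d=P[:3,:3]@[(p[0]-i["cx"])/i["fx"],(p[1]-i["cy"])/i["fy"],1]
    return P[:3,3],d
def onz(n,p,z):
    o,d=ray(n,p);return o+d*(z-o[2])/d[2]
def proj(n,w):
    i=I[n];P=np.array(i["pose"]);c=P[:3,:3].T@(np.array(w)-P[:3,3]);return np.array([i["fx"]*c[0]/c[2]+i["cx"],i["fy"]*c[1]/c[2]+i["cy"]])
E
python3 - <<'E'
from h import *
t=cv2.imread("pics/top0.png"); s=cv2.imread("pics/scene0.png")
def fr(name,pts,z,order):
    W=np.array([onz("top",(p[0]/4+180-.375,p[1]/4+165-.375),z)[:2] for p in pts]); c=W.mean(0)
    # order: back-left,back-right,front-right,front-left  (back=+x)
    x=(W[0]+W[1]-W[2]-W[3])/2; y=(W[0]+W[3]-W[1]-W[2])/2
    print(name,c.round(4),"len",np.linalg.norm(x).round(3),np.linalg.norm(y).round(3),"yaw",np.degrees([np.arctan2(x[1],x[0]),np.arctan2(-y[0],y[1])]).round(1))
fr("box",[(110,120),(330,187),(255,430),(33,362)],.069,0)
fr("sorter",[(423,155),(628,42),(755,265),(550,380)],.1,0)
def comp(img,n,lo,hi,z,roi,kind):
    hsv=cv2.cvtColor(img,cv2.COLOR_BGR2HSV);m=cv2.inRange(hsv,lo,hi);k=np.zeros_like(m);x0,y0,x1,y1=roi;k[y0:y1,x0:x1]=m[y0:y1,x0:x1]
    c=max(cv2.findContours(k,cv2.RETR_EXTERNAL,cv2.CHAIN_APPROX_NONE)[0],key=cv2.contourArea)
    M=cv2.moments(k,True);ctr=(M['m10']/M['m00'],M['m01']/M['m00'])
    print(n,kind,"area",M['m00'],"px",np.round(ctr,1),"world",onz(n,ctr,z).round(4)); return c
for n,img,roiS,roiB in(("top",t,(280,170,375,265),(185,190,265,275)),("scene",s,(215,135,305,225),(285,210,375,290))):
    c=comp(img,n,(100,120,50),(125,255,255),.118,roiS,"lid")
    r=cv2.minAreaRect(c);print(" lid rect",np.array([onz(n,p,.118)[:2] for p in cv2.boxPoints(r)]).round(3).tolist())
    c=comp(img,n,(22,110,60),(35,255,255),.16,roiS,"hasp"); print(np.array(sorted(map(tuple,c[:,0]),key=lambda p:p[1])).tolist())
    comp(img,n,(50,110,60),(85,255,255),.070,roiB,"green")
    comp(img,n,(0,130,60),(8,255,255),.070,roiB,"red")
    comp(img,n,(0,0,0),(180,255,75),.11,roiB,"knob")
E
```

```text
box [0.5599 0.1825] len 0.214 0.196 yaw [-17.9 -18. ]
sorter [ 0.606  -0.1595] len 0.213 0.195 yaw [28.1 27.9]
top lid area 951.0 px [317.7 199.2] world [ 0.6644 -0.1292  0.118 ]
 lid rect [[0.654, -0.041], [0.733, -0.188], [0.669, -0.221], [0.59, -0.074]]
top hasp area 39.0 px [324.3 205.6] world [ 0.6392 -0.146   0.16  ]
[[328, 201], [329, 201], [327, 202], [326, 202], [328, 202], [329, 202], [325, 203], [324, 203], [323, 203], [327, 203], [322, 204], [321, 204], [327, 204], [320, 205], [326, 205], [320, 206], [320, 206], [321, 206], [325, 206], [319, 207], [319, 207], [322, 207], [323, 207], [324, 207], [319, 208], [322, 208]]
top green area 30.0 px [208.7 243.3] world [0.5268 0.2381 0.07  ]
top red area 45.0 px [204.6 231.6] world [0.5663 0.2518 0.07  ]
top knob area 75.0 px [245.3 243.7] world [0.5231 0.1107 0.11  ]
scene lid area 804.0 px [250.5 184.2] world [ 0.6675 -0.1254  0.118 ]
 lid rect [[0.735, -0.185], [0.675, -0.233], [0.594, -0.074], [0.655, -0.031]]
scene hasp area 38.0 px [253.2 164.3] world [ 0.6317 -0.1628  0.16  ]
[[249, 159], [250, 159], [249, 160], [252, 160], [251, 160], [249, 161], [250, 161], [254, 161], [253, 161], [251, 162], [252, 162], [253, 162], [257, 162], [256, 162], [255, 162], [254, 163], [255, 163], [257, 163], [256, 164]]
scene green area 38.0 px [349.6 251.5] world [0.5272 0.2385 0.07  ]
scene red area 51.0 px [341.9 261.4] world [0.5684 0.2527 0.07  ]
scene knob area 101.0 px [325.5 237.4] world [0.5761 0.1714 0.11  ]
```

```bash
cat >> h.py <<'E'
from scipy.spatial.transform import Rotation as Ro
def fm(c,yaw):
    c=np.array([*c,0]);R=Ro.from_euler('z',yaw,degrees=True).as_matrix()
    return lambda x,y,z: c+R@(np.array([x,y,z])/1000)
S=fm((.606,-.1595),28.); B=fm((.5605,.1835),-18.)
def hp(th,r,y=0,off=4): # sorter frame mm, point on upper face
    return S(35-r*np.cos(th)+off*np.sin(th),y,122+r*np.sin(th)+off*np.cos(th))
def knob(a,z=135,r=75): return B(35-r*np.cos(a),-35+r*np.sin(a),z)
def goto(p,ang):
    """tool-frame offset to TCP p, tool down, tool-x at world angle ang deg"""
    o=manip.get_obs();R=Ro.from_quat(o["ee_rot"]);d=R.inv().apply(np.array(p)-o["position"])
    a=np.radians(ang);T=Ro.from_matrix(np.array([[np.cos(a),np.sin(a),0],[np.sin(a),-np.cos(a),0],[0,0,-1]]))
    rv=(R.inv()*T).as_rotvec(degrees=True)
    print("t",round(o["clock"],2),"pos",o["position"].round(4),"F",np.round(o["ft_force"],1),"w",round(o["grip_width"],3),"tool mm",(d*1000).round(1),"dp/.2",(d/.2).round(3),"turn/45",(rv/45).round(3))
E
python3 - <<'E'
from h import *
print("hinge",S(35,0,122),"pivot",B(35,-35,77),"knob0",knob(0),"knob.72",knob(.72))
for n,off,sc in(("top",(180,165),4),("scene",(210,135),3.6)):
    f=lambda w:((proj(n,w)-off+.5)*sc-.5).round(0)
    print(n,"hinge",f(S(35,0,122)),"staple",f(S(-7,0,132)),"pivot",f(B(35,-35,85)),"knob",f(knob(0)))
    for th in(1.1,1.3,1.5,1.7): print(th,[f(hp(th,90,y,o)) for y in(17,-17) for o in(4,-3)])
t=cv2.imread("pics/top0.png"); s=cv2.imread("pics/scene0.png")
a=cv2.resize(t[190:220,305:345],None,fx=10,fy=10,interpolation=0)
b=cv2.resize(s[150:190,235:275],None,fx=10,fy=10,interpolation=0)
cv2.imwrite("pics/z2.png",np.hstack([cv2.copyMakeBorder(a,0,100,0,0,0),b]))
E
```

```text
hinge [ 0.63690317 -0.1430685   0.122     ] pivot [0.58297138 0.13939743 0.077     ] knob0 [0.51164214 0.1625737  0.135     ] knob.72 [0.54462773 0.20385489 0.135     ]
top hinge [571. 171.] staple [597. 215.] pivot [231. 245.] knob [196. 332.]
1.1 [array([585., 215.]), array([589., 222.]), array([624., 194.]), array([627., 201.])]
1.3 [array([575., 195.]), array([579., 203.]), array([614., 174.]), array([618., 182.])]
1.5 [array([564., 175.]), array([568., 183.]), array([602., 153.]), array([607., 161.])]
1.7 [array([552., 154.]), array([556., 162.]), array([591., 133.]), array([595., 141.])]
scene hinge [165. 148.] staple [187. 109.] pivot [387. 361.] knob [473. 313.]
1.1 [array([198.,  72.]), array([202.,  70.]), array([166.,  58.]), array([169.,  56.])]
1.3 [array([189.,  82.]), array([193.,  78.]), array([156.,  67.]), array([160.,  63.])]
1.5 [array([179.,  94.]), array([183.,  89.]), array([146.,  80.]), array([150.,  75.])]
1.7 [array([169., 110.]), array([173., 103.]), array([136.,  95.]), array([140.,  89.])]
```

View pics/z2.png

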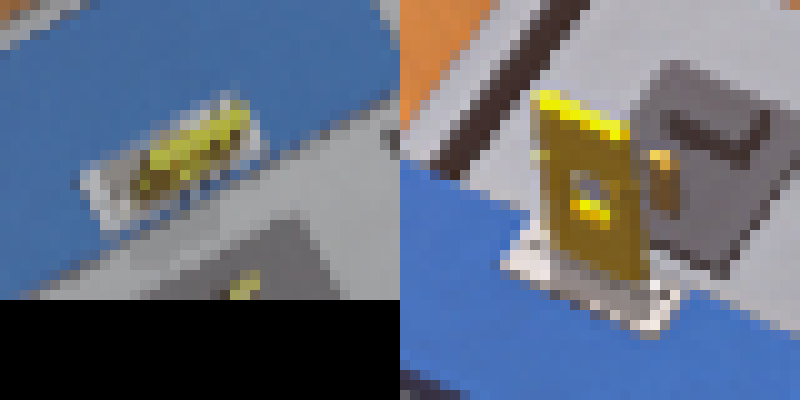

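The projected pivot, knob and staple land within about 1 px of where they appear in the pictures, and the hasp angle is about 1.65. I'll work out the transit.

Run:
```python
from h import *
goto(S(82,0,255),-62); print(S(82,0,255))
goto(S(82,0,255),76.5)
```

```text
t 0.1 pos [0.146  0.6074 0.2306] F [-0.6 -0.9 -0.4] w 1.002 tool mm [-583.8  687.9  -23.6] dp/.2 [-2.919  3.439 -0.118] turn/45 [2.000e-03 1.000e-03 3.077e+00]
[ 0.6784017  -0.12100333  0.255     ]
t 0.1 pos [0.146  0.6074 0.2306] F [-0.6 -0.9 -0.4] w 1.002 tool mm [-583.8  687.9  -23.6] dp/.2 [-2.919  3.439 -0.118] turn/45 [ 0.     0.002 -0.   ]
```

Call:
{"api": "move_arm", "payload": {"claw": [0,0,0,0,0,0,0,0], "dp": [[-0.12,0.14,-0.01],[-0.12,0.14,-0.01],[-0.12,0.14,-0.01],[-0.12,0.14,-0.01],[-0.12,0.14,-0.01],[-0.12,0.14,-0.01],[-0.12,0.14,-0.01],[-0.12,0.14,-0.01]], "turn": [[0,0,0],[0,0,0],[0,0,0],[0,0,0],[0,0,0],[0,0,0],[0,0,0],[0,0,0]], "grip_force": 40}}

```text
clock: 0.77
position: [0.3196, 0.3669, 0.2472]
ee_rot: [0.785, 0.619, -0.0, -0.0]
ft_force: [0.8, 0.7, 0.4]
grip_width: -0.002
```

Call:
{"api": "move_arm", "payload": {"claw": [0,0,0,0,0,0,0,0], "dp": [[-0.12,0.14,-0.005],[-0.12,0.14,-0.005],[-0.12,0.14,-0.005],[-0.12,0.14,-0.005],[-0.12,0.14,-0.005],[-0.12,0.14,-0.005],[-0.12,0.14,-0.005],[-0.12,0.14,-0.005]], "turn": [[0,0,0],[0,0,0],[0,0,0],[0,0,0],[0,0,0],[0,0,0],[0,0,0],[0,0,0]]}}

```text
clock: 1.43
position: [0.4925, 0.1279, 0.2553]
ee_rot: [0.785, 0.619, 0.0, -0.0]
ft_force: [1.2, 0.4, 0.3]
grip_width: -0.006
```

Run:
```python
from h import *
goto(S(82,0,255),76.5)
print(manip.get_obs()["joint_pos"].round(2) )
```

```text
t 1.43 pos [0.4925 0.1279 0.2553] F [1.2 0.4 0.3] w -0.006 tool mm [-1.986e+02  2.389e+02  2.000e-01] dp/.2 [-9.930e-01  1.195e+00  1.000e-03] turn/45 [-0. -0. -0.]
[-0.75  0.05  0.42  1.75 -0.02  1.35  1.01]
```

Call:
{"api": "move_arm", "payload": {"claw": [0,0,0,0,0,0,0,0], "dp": [[-0.125,0.15,0],[-0.125,0.15,0],[-0.125,0.15,0],[-0.125,0.15,0],[-0.125,0.15,0],[-0.125,0.15,0],[-0.125,0.15,0],[-0.125,0.15,0]], "turn": [[0,0,0],[0,0,0],[0,0,0],[0,0,0],[0,0,0],[0,0,0],[0,0,0],[0,0,0]]}}

```text
clock: 2.1
position: [0.6793, -0.1221, 0.2546]
ee_rot: [0.785, 0.619, -0.0, -0.0]
ft_force: [0.6, 0.4, 0.1]
grip_width: 0.003
```

Call:
{"api": "move_arm", "payload": {"claw": [0,0,0,0,0,0,0,0], "dp": [[0,0,0],[0,0,0],[0,0,0],[0,0,0],[0,0,0],[0,0,0],[0,0,0],[0,0,0]], "turn": [[0,0,0.15],[0,0,0.15],[0,0,0.15],[0,0,0.15],[0,0,0.15],[0,0,0.15],[0,0,0.15],[0,0,0.15]]}}

```text
clock: 2.77
position: [0.6784, -0.1207, 0.2548]
ee_rot: [0.981, 0.192, -0.0, -0.0]
ft_force: [-0.3, -0.4, 0.0]
grip_width: 0.004
```

Call:
{"api": "move_arm", "payload": {"claw": [0,0,0,0,0,0,0,0], "dp": [[0,0,0],[0,0,0],[0,0,0],[0,0,0],[0,0,0],[0,0,0],[0,0,0],[0,0,0]], "turn": [[0,0,0.15],[0,0,0.15],[0,0,0.15],[0,0,0.15],[0,0,0.15],[0,0,0.15],[0,0,0.15],[0,0,0.15]]}}

```text
clock: 3.43
position: [0.6784, -0.1206, 0.2548]
ee_rot: [0.962, -0.274, -0.0, -0.0]
ft_force: [-0.4, 0.8, -0.2]
grip_width: 0.002
```

Call:
{"api": "move_arm", "payload": {"claw": [0,0,0,0,0,0], "dp": [[0,0,0],[0,0,0],[0,0,0],[0,0,0],[0,0,0],[0,0,0]], "turn": [[0,0,0.15],[0,0,0.15],[0,0,0.15],[0,0,0.15],[0,0,0.075],[0,0,0]]}}

```text
clock: 3.93
position: [0.6784, -0.1206, 0.2546]
ee_rot: [0.857, -0.515, -0.0, 0.0]
ft_force: [0.4, -0.3, 0.0]
grip_width: -0.0
```

Run:
```python
from h import *
goto(S(82,0,188),-62)
print(manip.get_obs()["joint_pos"].round(2) )
for n in("scene","top"): cv2.imwrite(f"pics/{n}1.png",cams.camera(n)[:,:,::-1])
a=cv2.imread("pics/scene1.png")[100:260,180:340]; cv2.imwrite("pics/s1z.png",cv2.resize(a,None,fx=3.5,fy=3.5))
# path
prev=S(82,0,188)
Rt=Ro.from_matrix(np.array([[np.cos(-1.0821),np.sin(-1.0821),0],[np.sin(-1.0821),-np.cos(-1.0821),0],[0,0,-1]]))
for th,r in((1.65,66),(1.45,68),(1.25,70),(1.05,72),(.85,75),(.65,78),(.45,81),(.25,84),(.1,85),(0,85)):
    q=S(35-r*np.cos(th)+4*np.sin(th)+11,0,122+r*np.sin(th)+4*np.cos(th)); d=Rt.inv().apply(q-prev);prev=q
    print(th,q.round(4),"dp",(d/.2).round(3))
```

```text
t 3.93 pos [ 0.6784 -0.1206  0.2546] F [ 0.4 -0.3  0. ] w -0.0 tool mm [ 0.4  0.2 66.6] dp/.2 [0.002 0.001 0.333] turn/45 [ 0.001  0.    -0.001]
[-0.52  0.67  1.07  1.27 -0.58  1.52 -0.61]
1.65 [ 0.6547 -0.1336  0.1875] dp [-0.     0.134  0.003]
1.45 [ 0.6429 -0.1399  0.19  ] dp [-0.     0.067 -0.013]
1.25 [ 0.6305 -0.1465  0.1897] dp [-0.     0.07   0.001]
1.05 [ 0.618  -0.1531  0.1864] dp [-0.     0.07   0.016]
0.85 [ 0.6056 -0.1597  0.181 ] dp [-0.     0.071  0.027]
0.65 [ 0.5939 -0.1659  0.1724] dp [-0.     0.066  0.043]
0.45 [ 0.5838 -0.1713  0.1608] dp [-0.     0.058  0.058]
0.25 [ 0.5756 -0.1756  0.1467] dp [-0.     0.046  0.071]
0.1 [ 0.5723 -0.1774  0.1345] dp [-0.     0.019  0.061]
0 [ 0.5716 -0.1778  0.126 ] dp [-0.     0.004  0.042]
```

View pics/s1z.png

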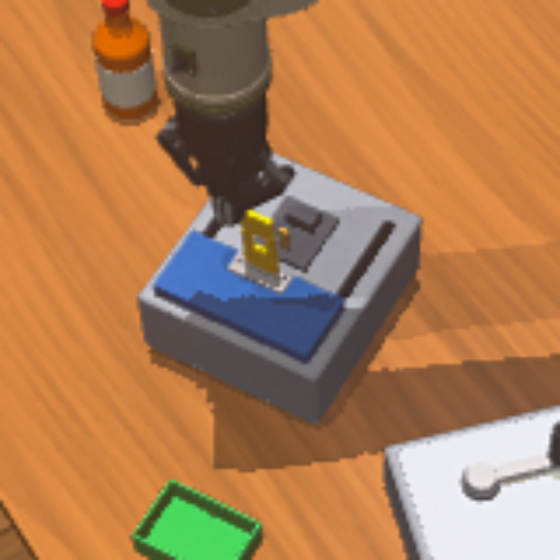

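The hasp still stands upright at about (258,240) in the enlarged crop. The closed fingers are at about (225,205), behind and above it. I'll lower them behind it and push.

Call:
{"api": "move_arm", "payload": {"claw": [0,0,0,0,0], "dp": [[0,0,0.08],[0,0,0.08],[0,0,0.09],[0,0,0.08],[0,0,0]], "turn": [[0,0,0],[0,0,0],[0,0,0],[0,0,0],[0,0,0]]}}

```text
clock: 4.45
position: [0.6772, -0.12, 0.1859]
ee_rot: [0.858, -0.513, -0.002, 0.001]
ft_force: [-0.5, 0.4, -1.3]
grip_width: -0.004
```

Call:
{"api": "move_arm", "payload": {"claw": [0,0,0,0,0,0,0,0], "dp": [[0,0.07,0],[0,0.065,0],[0,0.035,-0.006],[0,0.035,-0.006],[0,0.035,0],[0,0.035,0],[0,0.035,0.008],[0,0.035,0.008]], "turn": [[0,0,0],[0,0,0],[0,0,0],[0,0,0],[0,0,0],[0,0,0],[0,0,0],[0,0,0]]}}

```text
clock: 5.12
position: [0.6173, -0.1535, 0.1885]
ee_rot: [0.858, -0.514, 0.0, -0.0]
ft_force: [0.6, -0.4, -0.3]
grip_width: 0.004
```

Run:
```python
from h import *
goto([ 0.618,-0.1531,0.1864],-62)
print(manip.get_obs()["joint_pos"].round(2) )
for n in("scene","top"): cv2.imwrite(f"pics/{n}2.png",cams.camera(n)[:,:,::-1])
a=cv2.imread("pics/scene2.png")[100:260,180:340]; cv2.imwrite("pics/s2z.png",cv2.resize(a,None,fx=3.5,fy=3.5))
```

```text
t 5.12 pos [ 0.6173 -0.1535  0.1885] F [ 0.6 -0.4 -0.3] w 0.004 tool mm [-0.  -0.8  2.1] dp/.2 [-0.    -0.004  0.01 ] turn/45 [-0.    -0.     0.003]
[-0.59  0.6   1.1   1.53 -0.54  1.35 -0.51]
```

View pics/s2z.png

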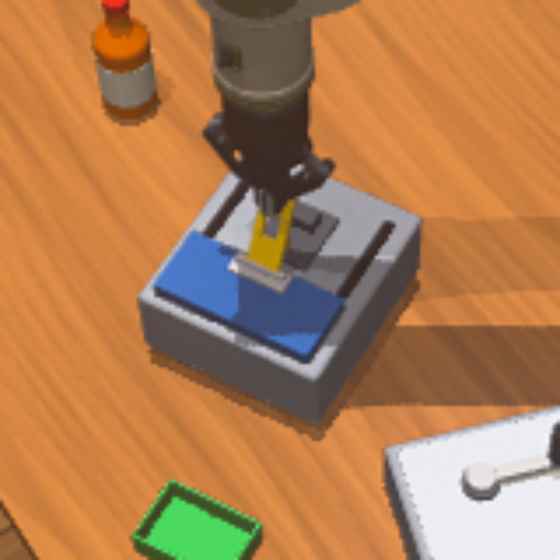

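The hasp now leans forward at about (272,235), with the fingers on its upper face. I'll carry on down.

Call:
{"api": "move_arm", "payload": {"claw": [0,0,0,0,0,0,0,0], "dp": [[0,0.035,0.018],[0,0.035,0.018],[0,0.033,0.022],[0,0.033,0.022],[0,0.029,0.03],[0,0.029,0.03],[0,0.023,0.035],[0,0.023,0.035]], "turn": [[0,0,0],[0,0,0],[0,0,0],[0,0,0],[0,0,0],[0,0,0],[0,0,0],[0,0,0]]}}

```text
clock: 5.88
position: [0.5748, -0.1762, 0.1457]
ee_rot: [0.858, -0.514, -0.0, -0.0]
ft_force: [-0.3, -1.0, 0.6]
grip_width: -0.002
```

Run:
```python
from h import *
goto([0.5716,-0.1778,0.126],-62)
cv2.imwrite("pics/scene3.png",cams.camera("scene")[:,:,::-1])
a=cv2.imread("pics/scene3.png")[100:260,180:340]; cv2.imwrite("pics/s3z.png",cv2.resize(a,None,fx=3.5,fy=3.5))
```

```text
t 5.88 pos [ 0.5748 -0.1762  0.1457] F [-0.3 -1.   0.6] w -0.002 tool mm [-0.1  3.6 19.7] dp/.2 [-0.     0.018  0.099] turn/45 [-0.     0.     0.002]
```

View pics/s3z.png

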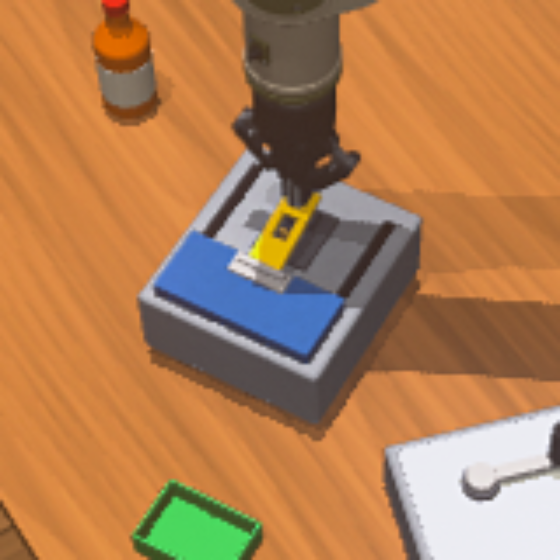

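The hasp is nearly flat. The fingers are on its end at about (297,195) and the contact force is small. Now the last 20 mm, pressing gently.

Call:
{"api": "move_arm", "payload": {"claw": [0,0,0,0,0,0], "dp": [[0,0.009,0.03],[0,0.009,0.03],[0,0,0.025],[0,0,0.015],[0,0,0.01],[0,0,0]], "turn": [[0,0,0],[0,0,0],[0,0,0],[0,0,0],[0,0,0],[0,0,0]]}}

```text
clock: 6.43
position: [0.572, -0.1778, 0.1253]
ee_rot: [0.858, -0.514, -0.0, -0.0]
ft_force: [-6.1, 2.9, 13.4]
grip_width: 0.0
```

Call:
{"api": "move_arm", "payload": {"claw": [0,0,0,0,0,0,0,0], "dp": [[0,0,0.005],[0,0,0],[0,0,-0.1],[0,0,-0.15],[0,0,-0.2],[0,0,-0.2],[0,0,0],[0,0,0]], "turn": [[0,0,0],[0,0,0],[0,0,0],[0,0,0],[0,0,0],[0,0,0],[0,0,0],[0,0,0]]}}

```text
clock: 7.1
position: [0.5732, -0.1782, 0.2555]
ee_rot: [0.858, -0.514, 0.002, -0.001]
ft_force: [-0.2, 0.3, -0.9]
grip_width: 0.002
```

Run:
```python
from h import *
goto(knob(0,230),-90+180-40)
print(manip.get_obs()["joint_pos"].round(2) )
for n in("scene","top"): cv2.imwrite(f"pics/{n}4.png",cams.camera(n)[:,:,::-1])
a=cv2.imread("pics/scene4.png"); a=cv2.resize(a[130:230,210:310],None,fx=6,fy=6,interpolation=cv2.INTER_CUBIC)
f=lambda w:((proj("scene",w)-(210,130)+.5)*6-.5)
for y in(17,-17):print([f(hp(0,r,y)).round() for r in(0,90)], [f(hp(.1,90,y)).round()])
cv2.imwrite("pics/s4z.png",a)
```

```text
t 7.1 pos [ 0.5732 -0.1782  0.2555] F [-0.2  0.3 -0.9] w 0.002 tool mm [-329.6 -106.3   25.1] dp/.2 [-1.648 -0.531  0.125] turn/45 [ 0.    -0.006 -2.486]
[-0.65  0.47  1.2   1.54 -0.45  1.43 -0.5 ]
[array([301., 285.]), array([380., 171.])] [array([379., 162.])]
[array([248., 261.]), array([327., 148.])] [array([326., 139.])]
```

View pics/s4z.png

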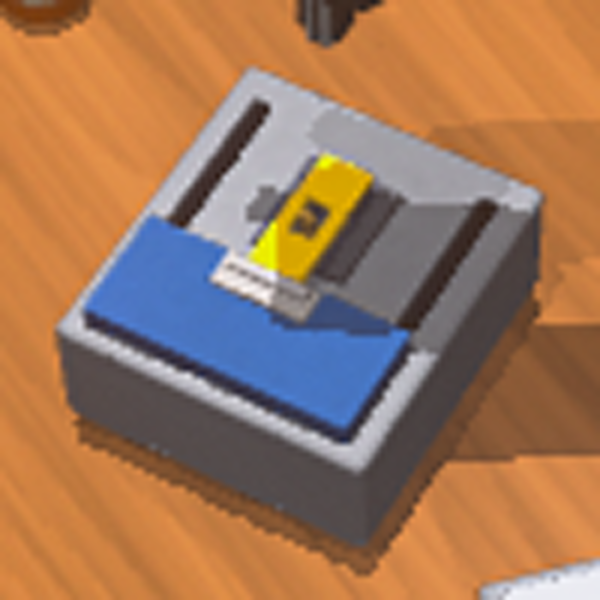

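The hasp's far corners are at about (375,178) and (320,152). I predicted (380,171) and (327,148) for closed, and even higher in the picture if it were still lifted, so it lies flat with the staple in the slot. Next is the knob.

Call:
{"api": "move_arm", "payload": {"claw": [0,0,0,0,0,0,0,0], "dp": [[0,0,0],[0,0,0],[0,0,0],[0,0,0],[0,0,0],[0,0,0],[0,0,0],[0,0,0]], "turn": [[0,0,-0.155],[0,0,-0.155],[0,0,-0.155],[0,0,-0.155],[0,0,-0.155],[0,0,-0.155],[0,0,-0.155],[0,0,-0.155]]}}

```text
clock: 7.87
position: [0.5716, -0.1772, 0.2518]
ee_rot: [0.999, -0.05, -0.001, -0.0]
ft_force: [-0.8, -0.4, 0.2]
grip_width: -0.001
```

Call:
{"api": "move_arm", "payload": {"claw": [1,1,1,1,1,1,1,1], "dp": [[0,0,0],[0,0,0],[0,0,0],[0,0,0],[0,0,0],[0,0,0],[0,0,0],[0,0,0]], "turn": [[0,0,-0.155],[0,0,-0.155],[0,0,-0.155],[0,0,-0.155],[0,0,-0.155],[0,0,-0.155],[0,0,-0.155],[0,0,-0.155]]}}

```text
clock: 8.53
position: [0.5716, -0.1771, 0.2517]
ee_rot: [0.906, 0.423, -0.001, -0.001]
ft_force: [0.4, -0.4, -0.0]
grip_width: 1.006
```

Run:
```python
from h import *
goto(knob(0,230),50)
print(manip.get_obs()["joint_pos"].round(2) )
```

```text
t 8.53 pos [ 0.5716 -0.1771  0.2517] F [ 0.4 -0.4 -0. ] w 1.006 tool mm [ 222.1 -263.9   22.1] dp/.2 [ 1.11 -1.32  0.11] turn/45 [-0.003  0.002  0.002]
[-0.4   0.32  0.79  1.54 -0.23  1.38  1.28]
```

Call:
{"api": "move_arm", "payload": {"claw": [1,1,1,1,1,1,1,1], "dp": [[0.11,-0.132,0.01],[0.11,-0.132,0.01],[0.11,-0.132,0.01],[0.11,-0.132,0.01],[0.11,-0.132,0.01],[0.11,-0.132,0.01],[0.11,-0.132,0.01],[0.11,-0.132,0.01]], "turn": [[0,0,0],[0,0,0],[0,0,0],[0,0,0],[0,0,0],[0,0,0],[0,0,0],[0,0,0]]}}

```text
clock: 9.2
position: [0.5235, 0.0949, 0.236]
ee_rot: [0.907, 0.421, -0.001, -0.0]
ft_force: [1.3, 0.6, 0.3]
grip_width: 0.995
```

Call:
{"api": "move_arm", "payload": {"claw": [1,1,1,1], "dp": [[0.11,-0.132,0.01],[0.11,-0.132,0.01],[0,0,0],[0,0,0]], "turn": [[0,0,0],[0,0,0],[0,0,0],[0,0,0]]}}

```text
clock: 9.53
position: [0.5116, 0.1631, 0.2317]
ee_rot: [0.906, 0.423, -0.002, 0.0]
ft_force: [0.4, -1.5, -0.7]
grip_width: 1.0
```

Run:
```python
from h import *
goto(knob(0,103),50)
print(manip.get_obs()["joint_pos"].round(2) )
for n in("scene","top"): cv2.imwrite(f"pics/{n}5.png",cams.camera(n)[:,:,::-1])
a=cv2.imread("pics/scene5.png")[170:300,260:400]; cv2.imwrite("pics/s5z.png",cv2.resize(a,None,fx=4,fy=4,interpolation=cv2.INTER_CUBIC))
```

```text
t 9.53 pos [0.5116 0.1631 0.2317] F [ 0.4 -1.5 -0.7] w 1.0 tool mm [  0.    0.5 128.7] dp/.2 [0.    0.003 0.644] turn/45 [-0.002  0.004 -0.   ]
[-0.92  0.14  0.59  1.72 -0.08  1.31  0.55]
```

View pics/s5z.png

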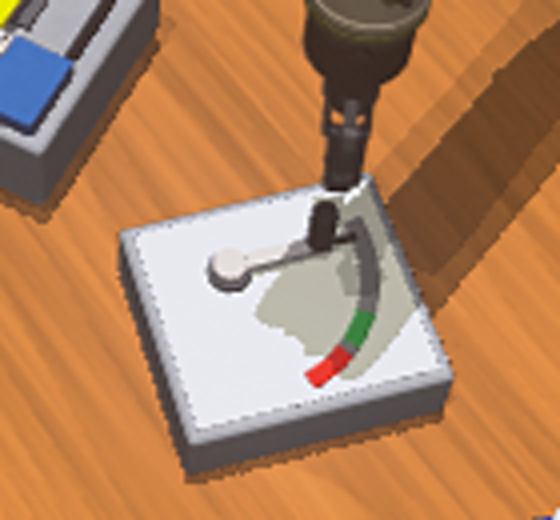

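The knob at about (322,225) in the crop is directly under the open jaws, and the pointer is at rest on the dial's grey end. I'll descend and grip lightly.

Call:
{"api": "move_arm", "payload": {"claw": [1,1,1,1,1,1,1,1], "dp": [[0,0,0.12],[0,0,0.12],[0,0,0.12],[0,0,0.1],[0,0,0.1],[0,0,0.08],[0,0,0],[0,0,0]], "turn": [[0,0,0],[0,0,0],[0,0,0],[0,0,0],[0,0,0],[0,0,0],[0,0,0],[0,0,0]], "grip_force": 30}}

```text
clock: 10.3
position: [0.5129, 0.1593, 0.1052]
ee_rot: [0.908, 0.419, -0.001, 0.0]
ft_force: [0.2, -0.6, 0.5]
grip_width: 1.0
```

Call:
{"api": "move_arm", "payload": {"claw": [0.6,0.3,0,0,0,0,0,0], "dp": [[0,0,0],[0,0,0],[0,0,0],[0,0,0],[0,0,0],[0,0,0],[0,0,0],[0,0,0]], "turn": [[0,0,0],[0,0,0],[0,0,0],[0,0,0],[0,0,0],[0,0,0],[0,0,0],[0,0,0]]}}

```text
clock: 10.97
position: [0.5138, 0.1617, 0.1062]
ee_rot: [0.907, 0.421, 0.001, -0.0]
ft_force: [3.2, 2.9, 2.9]
grip_width: 0.244
```

Run:
```python
from h import *
goto(knob(.72,103),50)
o=manip.get_obs();R=Ro.from_quat(o["ee_rot"]);prev=knob(0)
print(manip.get_obs()["joint_pos"].round(2) )
for a in np.arange(.09,.73,.09):
    q=knob(a);print(round(a,2),(R.inv().apply(q-prev)/.2).round(3));prev=q
```

```text
t 10.97 pos [0.5138 0.1617 0.1062] F [3.2 2.9 2.9] w 0.244 tool mm [52.1 -3.7  3.3] dp/.2 [ 0.26  -0.019  0.017] turn/45 [ 0.001 -0.003 -0.006]
[-0.89  0.27  0.57  1.87 -0.17  1.05  0.62]
0.09 [ 0.032 -0.011  0.   ]
0.18 [ 0.033 -0.008  0.   ]
0.27 [ 0.033 -0.005  0.   ]
0.36 [ 0.034 -0.002  0.   ]
0.45 [0.034 0.001 0.   ]
0.54 [0.034 0.004 0.   ]
0.63 [0.033 0.007 0.   ]
0.72 [0.032 0.01  0.   ]
```

The opening is about 21 mm, which matches the 22 mm knob, so it is held. I'll push along the arc to about 0.6, then look.

Call:
{"api": "move_arm", "payload": {"claw": [0,0,0,0,0,0,0,0], "dp": [[0.032,-0.011,0],[0.033,-0.008,0],[0.033,-0.005,0],[0.034,-0.002,0],[0.034,0.001,0],[0.034,0.004,0],[0.03,0.007,0],[0,0,0]], "turn": [[0,0,0],[0,0,0],[0,0,0],[0,0,0],[0,0,0],[0,0,0],[0,0,0],[0,0,0]]}}

```text
clock: 11.63
position: [0.5394, 0.198, 0.1051]
ee_rot: [0.907, 0.421, -0.002, -0.0]
ft_force: [-6.8, 0.5, 7.5]
grip_width: 0.25
```

Run:
```python
from h import *
goto(knob(.72,103),50)
p=manip.get_obs()["position"]; v=p[:2]-B(35,-35,0)[:2]; c=np.cos(np.radians(18));s_=np.sin(np.radians(18))
x=c*v[0]-s_*v[1]; y=s_*v[0]+c*v[1]; print("tcp angle",np.arctan2(y,-x),"r",np.hypot(x,y))
for n in("scene","top"): cv2.imwrite(f"pics/{n}6.png",cams.camera(n)[:,:,::-1])
a=cv2.imread("pics/scene6.png")[200:300,280:390];b=cv2.imread("pics/top6.png")[185:285,180:270]
cv2.imwrite("pics/s6z.png",np.hstack([cv2.resize(k,None,fx=4,fy=4,interpolation=cv2.INTER_CUBIC) for k in(a,b)]))
```

```text
t 11.63 pos [0.5394 0.198  0.1051] F [-6.8  0.5  7.5] w 0.25 tool mm [7.8 0.2 2.1] dp/.2 [0.039 0.001 0.01 ] turn/45 [-0.003  0.004 -0.006]
tcp angle 0.6178321173862077 r 0.07301138646381787
```

View pics/s6z.png

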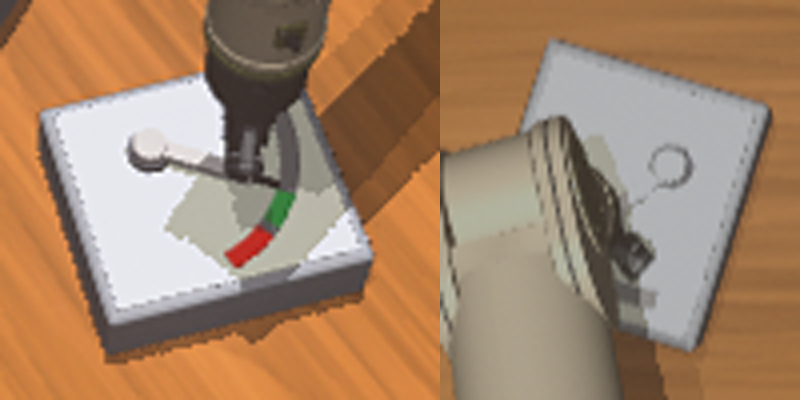

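In the scene crop the pointer tip at about (282,186) sits at the near edge of the green. I'll go about 0.11 rad further, towards the middle.

Call:
{"api": "move_arm", "payload": {"claw": [0,0,0,0,0,0], "dp": [[0.018,0.004,0],[0.018,0.006,0],[0.01,0.003,0],[0,0,0],[0,0,0],[0,0,0]], "turn": [[0,0,0],[0,0,0],[0,0,0],[0,0,0],[0,0,0],[0,0,0]]}}

```text
clock: 12.23
position: [0.5461, 0.2032, 0.1049]
ee_rot: [0.907, 0.421, -0.003, -0.001]
ft_force: [-10.2, 0.4, 7.2]
grip_width: 0.245
```

Run:
```python
from h import *
o=manip.get_obs();p=o["position"]; print(o["clock"],p,o["ft_force"]);v=p[:2]-B(35,-35,0)[:2]; c=np.cos(np.radians(18));s_=np.sin(np.radians(18))
x=c*v[0]-s_*v[1]; y=s_*v[0]+c*v[1]; print("tcp angle",np.arctan2(y,-x),"r",np.hypot(x,y))
for n in("scene",): cv2.imwrite(f"pics/{n}7.png",cams.camera(n)[:,:,::-1])
a=cv2.imread("pics/scene7.png")[200:290,290:390]
z=cv2.resize(a,None,fx=6,fy=6,interpolation=cv2.INTER_CUBIC)
for an in(0.5,.58,.65,.72,.8,.87): print(an,"tip",((proj("scene",knob(an,81,107))-(290,200)+.5)*6).round(), "arc",((proj("scene",knob(an,69,113))-(290,200)+.5)*6).round())
cv2.imwrite("pics/s7z.png",z)
```

```text
12.2333 [0.54610454 0.20319772 0.10494318] [-10.16586541   0.36872148   7.15374304]
tcp angle 0.732665319142703 r 0.07368610060087653
0.5 tip [365. 256.] arc [373. 269.]
0.58 tip [361. 270.] arc [370. 284.]
0.65 tip [358. 282.] arc [366. 296.]
0.72 tip [353. 293.] arc [361. 308.]
0.8 tip [346. 306.] arc [354. 322.]
0.87 tip [339. 317.] arc [347. 333.]
```

View pics/s7z.png

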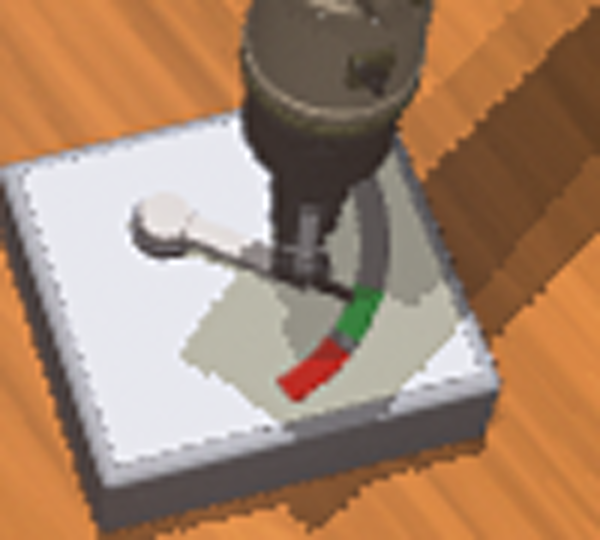

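The pointer tip is at about (352,295), against a prediction of (353,293) for 0.72. The gripper position gives 0.73, so it is mid-green. I'll check that the hold is steady and the rest of the scene is undisturbed.

Call:
{"api": "move_arm", "payload": {"claw": [0,0,0,0,0,0,0,0], "dp": [[0,0,0],[0,0,0],[0,0,0],[0,0,0],[0,0,0],[0,0,0],[0,0,0],[0,0,0]], "turn": [[0,0,0],[0,0,0],[0,0,0],[0,0,0],[0,0,0],[0,0,0],[0,0,0],[0,0,0]]}}

```text
clock: 12.95
position: [0.5461, 0.2032, 0.1049]
ee_rot: [0.907, 0.421, -0.003, -0.001]
ft_force: [-10.3, 0.1, 7.9]
grip_width: 0.245
```

Run:
```python
from h import *
cv2.imwrite("pics/scene8.png",cams.camera("scene")[:,:,::-1])
```

```text
(no output)
```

View pics/scene8.png

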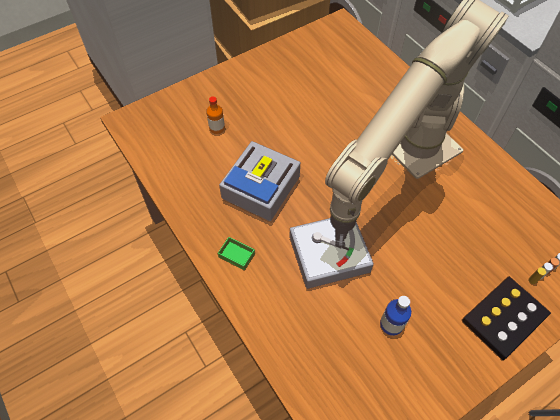

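The hasp lies flat at about (262,167). The bottles at (215,117) and (397,315) and the tray at (237,253) are where they started, and the lever hold is steady. Handing in.

```bash
python3 -c "
from workcell import manip
print(manip.hand_in())"
```

```text
the job is handed in; nothing more can be done
None
```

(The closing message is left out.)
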